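Press the blue label holder home behind the lip of the blue tube rack

ROBOT

A 6-joint arm with a two-finger parallel gripper is mounted at the origin on the work surface. World frame = base frame: x ahead of the robot, y to its left, z up, the work surface at z = 0. Lengths are in m, angles in degrees, forces in N, time in s.
With the tool pointing down it reaches from about 0.425 to 0.925 m from the base axis. Payload 12.5 kg.
Tool frame: the origin (TCP) lies at the very end of the fingers, on their centre line; the grasp point (between the pads) lies 19 mm behind it; y points along the fingers, x is the direction in which the jaws open and shut, and the axes are right-handed (so a half turn about y gives the same grasp; the last joint's range is limited). The gripper opens to 85 mm and grips with 20 to 120 N. Pads are 22 mm wide; open, the fingers measure 114 mm over their backs; the gripper's body (76 mm by 85 mm) begins 54 mm behind the grasp point. The pads swing forward as they close: fully open they stand 13 mm farther back than shut.
Start: joints at [-76.753, 28.126, 89.318, -0, 62.55, -6.05], TCP at [0.207, -0.59, 0.231] pointing down, gripper open.
Joint ranges: [-177.58, 177.58], [-47.91, 125.51], [2.72, 160], [-65.01, 245.01], [3.68, 167.84], [-153.87, 153.87]. Speed limits (degrees/s): [127.2, 127.2, 159.86, 180, 180, 180].

INTERFACE

Orientations are given as [roll, pitch, yaw] about the fixed x, y, z axes, in that order (R = Rz(yaw) Ry(pitch) Rx(roll)).
In Python, from bench import robot gives the robot as it stands.
- The arm moves only by the tool apply_moves, never from a script. Its argument "series" is a list that holds one entry, the list of rows, each a list of 7 numbers: the shift along the tool's x, y, z in m, then the turn, a rotation vector about the tool's x, y, z in rad, then the finger opening in m, from 0 to 0.0854. In form: [[[tx, ty, tz, ax, ay, az, hand], ...]]. A call has 1 to 5 rows; each row shifts and turns the pose as measured when the row begins, along the tool's axes as they then stand; what a row does not reach is not made up. A row lasts 1/10 s, in which the tool goes at most 50 mm and 8.59 degrees, less where a joint would pass 70% of its speed; a pose out of reach is approached as far as the arm can. A call is refused whole if a number of a shift passes 0.05 or a number of a turn 0.15, either way. A call with a gripper value outside its range is refused whole. The fingers move at their own pace and stop on an object; "newtons" is the grip in N (left out, the last holds). Time passes only in rows, so rows that do not move let the fingers close. It gives the time, the measured TCP pose, the force and the opening at its end, in the units of the state.
- robot.state(): the state, without advancing time (a new reading comes with each control period).
- robot.snapshot(name): name is "scene" or "top" or "wrist"; returns a dict with "pixels" (400x640x3 uint8, red, green, blue), "range_z" (400x640 float32, m along the optical axis (not along the pixel's ray), 0 where there is no reading), "intrinsics" (3x3 intrinsics, pixels), "R" (3x3) and "t" (3): a world point X has camera coordinates R X + t; the wrist camera has in their place "tool_from_camera" (4x4, takes a point from camera to tool coordinates, whose origin is the TCP and whose axes are the tool frame's). Camera axes: x right, y down, z forward; pixel columns grow to the right and rows downward; lengths in m; the calibration is good to about 2 mm. A picture is of the moment at which its call begins: read the wrist's pose just before it.
- robot.finish_job(): hands the job in, once; it reports no verdict.
The state is a dict: "time_s": time; "joint_pos": joint angles; "joint_velocities": joint speeds; "joint_torque": joint torques, N m; "eef_pos": TCP position; "orientation": TCP orientation; "ft_force": force on the tool from outside, world axes, zero at the start; "wrist_torque": the same for the moment, N m; "grip_width": finger opening in m.
Only numpy, scipy, OpenCV 4.12 (cv2) and the standard library are available. Lean on these libraries where they do the work, as an engineer would, in place of code of your own. Each camera call takes 0.05 s, during which the arm holds its last target.

TASK

Take the blue label holder out of the grey stand and push its tongue down behind the white front lip of the blue tube rack, until the spring clip in the slot is pressed all the way down. The clip pushes back and would lift the holder again, so keep pressing it home with the gripper: the program finishes while still holding it down. Press firmly but do not force it (stay under 40 N), and leave the red label holder and all the other things on the bench where they are.

Things in the scene. Friction and masses are not known exactly. Their poses are not given: they have to be found in the camera images.
- blue_holder_frame (a point): Blue label holder upright in a slot of the grey stand: a frame 10 mm thick (its x), 66 wide (y), 45 high (z), white card on both faces, over a tongue 5 thick, 60 wide, 46 long pointing down. Front and back alike. This point: centre of the frame, 68.5 mm above the tongue's foot. In the stand the foot is 6 mm above the bench, the frame spans 52 to 97 mm.
- blue_holder_foot (a point): Centre of the lower end of the blue holder's tongue, same axes as the frame.
- blue_holder: The same blue holder, 35 to 70 g, plastic; its origin is the foot of the tongue, axes as above.
- blue_rack: Blue tube rack, fixed to the bench. Origin on the bench below the middle of its label slot; y along the slot, +x from the slot into the rack, z up. The slot lies between a white front lip (-x side, facing the robot) and the rack. Rack 100 mm wide, reaching 130 mm to +x and 13 mm to -x of the origin; body 58 mm high, tubes to 92 mm high stand from 77 to 125 mm behind the slot.
- blue_rack_mouth (a point): Middle of the blue rack's slot mouth, 68 mm above the bench. The slot is 76 mm wide (y) and 9 mm front to back (x) up to 58 mm height; above that its white sides flare outwards to about 20 mm apart at 68 mm. End cheeks 64 mm high.
- blue_rack_clip (a joint): Orange sprung bar at the bottom of the blue slot; value = how far it is pressed down, m: 0 = up (top 34 mm above the bench), 0.008 = fully down on a hard stop (top at 26 mm). Gives from 3 N, fully down at 8 N. Fully down, the holder's foot is at 26 mm, its frame's centre at 94.5 mm and the frame's lower edge at 72 mm height.
- red_rack: Red tube rack, the same in shape and with the same frame of axes, not used. Blue and red racks may stand on either side.
- red_holder_frame (a point): Centre of the frame of the red label holder, alike but red, in the stand's other slot. Not used; stays there.
- stand: Grey stand fixed to the bench, 60 mm deep (x), 184 wide (y), 42 high, with two slots side by side, 46 mm to either side of its middle; 7 mm wide, 36 deep. Origin at the centre of its underside. Blue and red holders may be either way round.
- jar: Glass jar with white lid, 72 mm diameter, 120 high. Loose. Origin at the centre of the underside.
- micro_rack: Yellow microtube rack 75 x 110 x 35 mm. Loose. Origin at the centre of the underside.
- tip_box: Red tip box with clear lid, 85 x 120 x 85 mm. Loose. Origin at the centre of the underside.
- reagent: Amber bottle with blue cap, 64 mm diameter, 150 high. Loose. Origin at the centre of the underside.
- beaker: White plastic beaker, 70 mm diameter, 90 high. Loose. Origin at the centre of the underside.
Not all that is in view belongs to the job. Of the things shaped like the blue_holder, the blue one is meant. What is shaped like the blue_rack but purple is not meant.

How it is judged (in metres and radians):
On the way, in this order (a step that is already met when the one before it is completed fails the run):
1. the blue holder is lifted clear out of the stand (height (world z) of blue_holder_foot above 0.048 m and contact force between the fingers and blue_holder above 1 N), for 0.1 s.
2. its tongue is behind the lip of the blue rack (x of blue_holder_foot in the frame of blue_rack between -0.005 and 0.005 m and y of blue_holder_foot in the frame of blue_rack between -0.009 and 0.009 m and angle between the z axis of blue_holder_foot and the z axis of blue_rack, either way round below 0.15 rad and z of blue_holder_foot in the frame of blue_rack below 0.055 m), for 0.02 s.
At the end, for the whole second after the job is handed in: Blue tongue in the blue slot (foot within 5 mm in x, 9 mm in y, under 30 mm high, tilt under 0.15 rad), clip down over 6 mm, over 4 N between holder and rack, over 2 N between fingers and holder; bystanders within 30 mm and the red holder within 20 mm of their starts (x of blue_holder_foot in the frame of blue_rack between -0.005 and 0.005 m and y of blue_holder_foot in the frame of blue_rack between -0.009 and 0.009 m and angle between the z axis of blue_holder_foot and the z axis of blue_rack, either way round below 0.15 rad and value of joint blue_rack_clip above 0.006 m and z of blue_holder_foot in the frame of blue_rack below 0.03 m and contact force between blue_rack and blue_holder above 4 N and contact force between the fingers and blue_holder above 2 N and distance of each of jar, micro_rack, tip_box, reagent, beaker from where it was at the start of the episode below 0.03 m and distance of red_holder_frame from where it was at the start of the episode below 0.02 m); the arm keeps its last pose, push and grip.
It fails at once if the holder is forced: more than 40 N on the rack (contact force between blue_rack and blue_holder above 40 N).
It fails at once if a bystander is shifted by over 30 mm, or the red holder by over 20 mm (distance of any of jar, micro_rack, tip_box, reagent, beaker from where it was at the start of the episode above 0.03 m or distance of red_holder_frame from where it was at the start of the episode above 0.02 m).
It also fails if it takes over 40 s, if anything falls off the work surface, if the arm or the gripper's body presses on something with over 40 N, if the wrist force passes 120 N, or if a joint passes its speed limit or range.

## Working session

There is one attempt and no reset: what is moved stays moved. The work goes in short steps, Python scripts to look and compute and a tool call to move; the robot and the scene stay as the last step left them, time stands still between calls to the robot, and variables do not carry over. Pictures are saved under pics/ and viewed, and the job is handed in when it is done.

Besides the shell and the picture viewer there is one more tool, called after "Request:" as name(argument=value, ...), one argument or row to a line, values as JSON. apply_moves: Moves the arm, as the interface text tells. Its arguments: {"type":"object","properties":{"series":{"type":"array"},"newtons":{"type":"number"}},"required":["series"]}

```bash
ls; mkdir -p pics; python3 - <<'E'
from bench import robot
import cv2,numpy as np
s=robot.state();print(s)
for n in("scene","top"):
    d=robot.snapshot(n);np.savez(f"pics/{n}0.npz",**d)
    cv2.imwrite(f"pics/{n}0.png",d["pixels"][:,:,::-1])
    print(n,d["intrinsics"],d["R"],d["t"])
E
```

```text
pics
{'time_s': 0.0, 'joint_pos': array([-7.67551198e+01,  2.81638249e+01,  8.93512127e+01, -2.34437088e-04,
        6.25493872e+01, -6.04890471e+00]), 'joint_velocities': array([ 0.04955065,  0.08810893, -0.00102431, -0.00755284, -0.01605895,
        0.07188896]), 'joint_torque': array([ 1.40458924e-03, -6.18442082e+01, -2.61590123e+01, -1.11263359e-04,
        4.11547429e-03, -2.77504705e-05]), 'eef_pos': array([ 0.20648961, -0.58965494,  0.2307247 ]), 'orientation': array([-8.99934178e+01,  6.40880058e-02, -7.07061033e+01]), 'ft_force': array([-0.75777263,  0.22766089,  0.73207831]), 'wrist_torque': array([ 0.03015624,  0.03864578, -0.07989764]), 'grip_width': 0.08539035249601207}
scene [[369.74441569   0.         323.84454331]
 [  0.         369.74441569 199.7256997 ]
 [  0.           0.           1.        ]] [[ 0.57152337  0.82058007  0.0030632 ]
 [ 0.56975949 -0.39413813 -0.72113054]
 [-0.59053803  0.41388824 -0.69279243]] [-0.27718722 -0.23298695  1.40625663]
top [[384.79837109   0.         320.6885652 ]
 [  0.         384.79837109 197.60293276]
 [  0.           0.           1.        ]] [[-0.02938098 -0.99956773 -0.00105771]
 [-0.99456056  0.02933956 -0.09994243]
 [ 0.09993026 -0.00188445 -0.99499266]] [7.75304091e-04 5.07984524e-01 1.43967897e+00]
```

View pics/scene0.png

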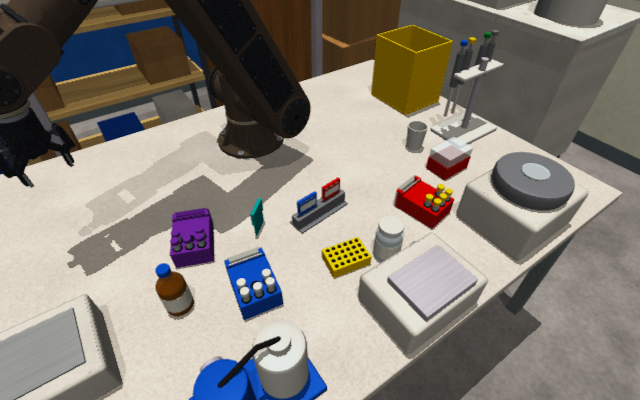

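View pics/top0.png

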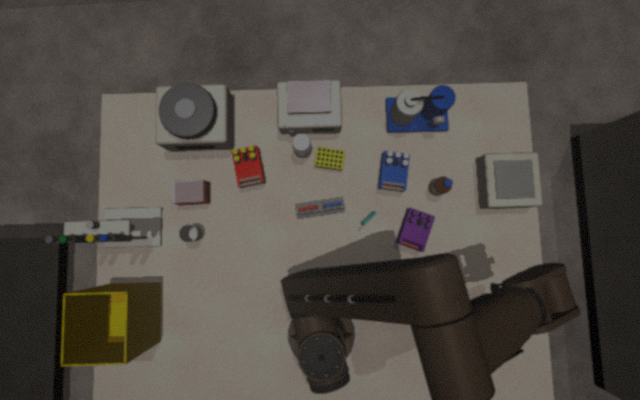

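The top view shows the stand near pixel (320,207), with the blue holder on its right at about (331,206) and the red one on its left. The blue rack is at about (395,170), with the purple decoy at (415,228). A loose teal tag stands between them at (368,218).

```bash
cat > h.py <<'E'
import numpy as np,cv2
def load(p): return dict(np.load(p))
def pts(d,mask=None):
    K=d["intrinsics"];z=d["range_z"];v,u=np.nonzero((z>0)&(mask if mask is not None else True))
    zz=z[v,u];c=np.stack([(u-K[0,2])/K[0,0]*zz,(v-K[1,2])/K[1,1]*zz,zz],1)
    return u,v,(c-d["t"])@d["R"]
def rect(P):
    r=cv2.minAreaRect((P[:,:2]*1000).astype(np.float32));return r
def hsv(d): return cv2.cvtColor(d["pixels"],cv2.COLOR_RGB2HSV)
E
python3 - <<'E'
from h import *
for n in("top","scene"):
    d=load(f"pics/{n}0.npz");u,v,P=pts(d);H=hsv(d)[v,u].astype(int);
    tab=P[(abs(P[:,2])<.02)&(P[:,0]>.3)&(P[:,0]<.9)&(abs(P[:,1])<.4)]
    print(n,"table z",np.median(tab[:,2]))
    box=(P[:,0]>.35)&(P[:,0]<.75)&(P[:,1]>-.4)&(P[:,1]<.3)&(P[:,2]>.012)&(P[:,2]<.2)
    # clusters by connected components in image
    m=np.zeros(d["range_z"].shape,np.uint8);m[v[box],u[box]]=1
    k,lab,st,_=cv2.connectedComponentsWithStats(m)
    for i in range(1,k):
        if st[i,4]<25: continue
        s=lab[v,u]==i
        Q=P[s]; r=rect(Q)
        print(st[i],"cent",Q.mean(0).round(3),"zmax",Q[:,2].max().round(3),"rect",np.round(r[0]),np.round(r[1]),round(r[2],1),"hsv",np.median(H[s],0))
    blue=box&(H[:,0]>105)&(H[:,0]<125)&(H[:,1]>150)
    m[:]=0;m[v[blue],u[blue]]=1;k,lab,st,_=cv2.connectedComponentsWithStats(m)
    for i in range(1,k):
        if st[i,4]<10: continue
        Q=P[lab[v,u]==i];print(" blue",st[i],Q.mean(0).round(3),Q.min(0).round(3),Q.max(0).round(3),rect(Q))
d=load("pics/top0.npz")["pixels"][130:260,250:470,::-1];cv2.imwrite("pics/topc.png",cv2.resize(d,None,fx=3.6,fy=3.6))
d=load("pics/scene0.npz")["pixels"][160:330,150:370,::-1];cv2.imwrite("pics/scenec.png",cv2.resize(d,None,fx=3.5,fy=3.5))
E
```

```text
top table z 0.0001309545381334774
[292 134  20  24 377] cent [0.694 0.051 0.101] zmax 0.129 rect [700.  53.] [69. 66.] 53.3 hsv [ 30.   7. 117.]
[ 234  145   32   43 1014] cent [0.63  0.252 0.06 ] zmax 0.098 rect [634. 258.] [143.  99.] 9.6 hsv [  3. 178. 113.]
[314 146  31  25 579] cent [ 0.658 -0.051  0.034] zmax 0.045 rect [660. -51.] [110.  77.] 80.2 hsv [ 29. 157. 106.]
[ 378  151   32   41 1077] cent [ 0.597 -0.289  0.06 ] zmax 0.097 rect [ 600. -292.] [100. 142.] 80.8 hsv [111. 103. 100.]
[296 199  49  16 426] cent [ 0.47  -0.009  0.056] zmax 0.104 rect [474.  -9.] [ 37. 183.] 7.7 hsv [15. 25. 87.]
[397 207  32  31 684] cent [ 0.396 -0.353  0.061] zmax 0.099 rect [ 405. -349.] [101. 110.] 89.9 hsv [141. 123.  85.]
[361 211  16  14  66] cent [ 0.424 -0.185  0.088] zmax 0.1 rect [ 424. -186.] [10. 65.] 42.4 hsv [86.  95.5 94.5]
 blue [381 165  26  18 329] [ 0.588 -0.291  0.058] [ 0.554 -0.338  0.049] [ 0.62  -0.241  0.067] ((589.8851318359375, -290.3357849121094), (92.08509826660156, 61.64802551269531), 82.105224609375)
scene table z 0.0010595220633093047
[ 394  175   58   52 18
[... 519 characters left out ...]
 [ 393. -359.] [ 85. 120.] 70.6 hsv [139.  194.   95.5]
[ 322  237   49   39 1196] cent [ 0.667 -0.057  0.033] zmax 0.041 rect [661. -53.] [110.  78.] 79.5 hsv [ 26. 255. 186.]
[ 224  247   59   71 2638] cent [ 0.616 -0.298  0.06 ] zmax 0.096 rect [ 600. -294.] [100. 145.] 80.9 hsv [109. 235. 176.]
 blue [298 192  18  24 157] [ 0.482 -0.06   0.077] [ 0.47  -0.089  0.04 ] [ 0.488 -0.022  0.1  ] ((480.60137939453125, -54.9762077331543), (10.927175521850586, 69.12037658691406), 10.431570053100586)
 blue [ 225  248   58   70 1676] [ 0.619 -0.299  0.053] [ 0.525 -0.353  0.012] [ 0.679 -0.237  0.083] ((602.5718383789062, -294.06268310546875), (98.60189819335938, 141.6630859375), 80.48040771484375)
```

View pics/topc.png

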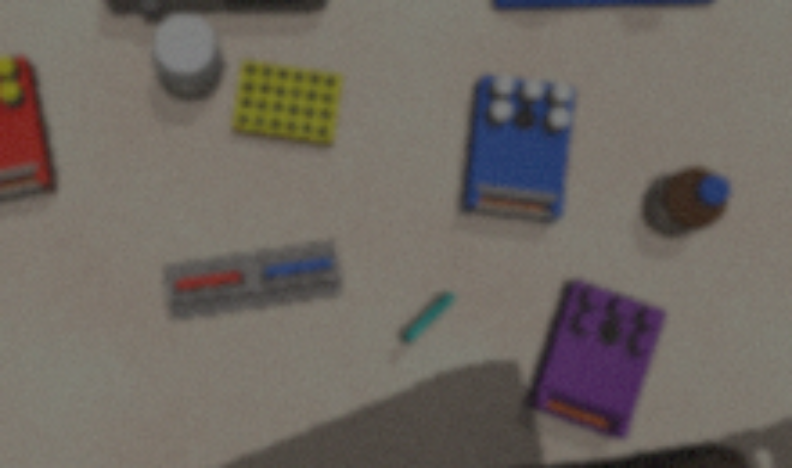

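View pics/scenec.png

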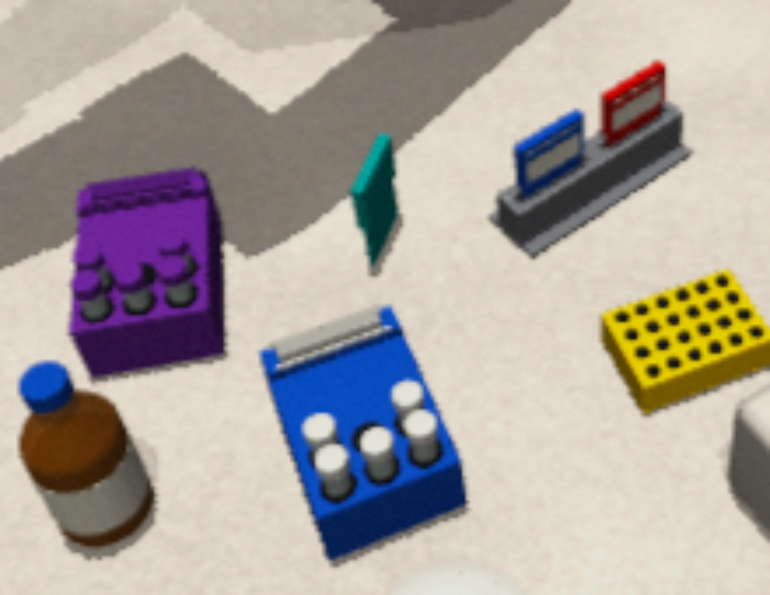

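Coarse positions: blue holder at about (0.481,-0.055) with yaw around 8°, and rack slot at about (0.542,-0.284) with yaw around -9°. I'll write a planner helper and then move towards the holder, taking wrist pictures on the way.

```bash
cat > plan.py <<'E'
import sys,numpy as np
from scipy.spatial.transform import Rotation as Ro
from bench import robot
def plan(p,yaw,vmax=.045,rmax=7.5,nmax=5,hand=.085):
    s=robot.state();R=Ro.from_euler('xyz',s["orientation"],degrees=True);x=s["eef_pos"].copy()
    T=Ro.from_euler('xyz',[-90,0,yaw],degrees=True)
    d=np.array(p)-x;w=(T*R.inv()).as_rotvec()
    n=max(1,int(np.ceil(np.linalg.norm(d)/vmax)),int(np.ceil(np.degrees(np.linalg.norm(w))/rmax)))
    rows=[]
    for i in range(min(n,nmax)):
        t=R.inv().apply(d/n);a=R.inv().apply(w/n);
        rows.append([round(float(q),4) for q in t]+[round(float(q),4) for q in a]+[hand]); R=Ro.from_rotvec(w/n)*R
    print("n",n,"t",s["time_s"],"pos",s["eef_pos"].round(4),s["orientation"].round(2),"F",s["ft_force"].round(1),"w",round(s["grip_width"],4));
    for r in rows:print(r)
if __name__=="__main__":
    a=[float(q) for q in sys.argv[1:]];plan(a[:3],a[3],*( [a[4]] if len(a)>4 else []))
E
python3 plan.py .46 -.16 .25 0
```

```text
n 12 t 0.1 pos [ 0.2065 -0.5897  0.2308] [-8.999e+01  6.000e-02 -7.070e+01] F [ 0.5  0.7 -0.4] w 0.0857
[-0.0268, -0.0016, 0.0318, -0.0001, -0.1028, -0.0001, 0.085]
[-0.0234, -0.0016, 0.0344, -0.0001, -0.1028, -0.0001, 0.085]
[-0.0198, -0.0016, 0.0366, -0.0001, -0.1028, -0.0001, 0.085]
[-0.0159, -0.0016, 0.0384, -0.0001, -0.1028, -0.0001, 0.085]
[-0.0119, -0.0016, 0.0398, -0.0001, -0.1028, -0.0001, 0.085]
```

Request:
apply_moves(
  series=[
    [[-0.027,-0.002,0.032,0,-0.103,0,0.085],[-0.023,-0.002,0.034,0,-0.103,0,0.085],[-0.02,-0.002,0.037,0,-0.103,0,0.085],[-0.016,-0.002,0.038,0,-0.103,0,0.085],[-0.012,-0.002,0.04,0,-0.103,0,0.085]],
  ],
  newtons=60,
)

```text
time_s: 0.6
eef_pos: [0.3113, -0.4071, 0.2383]
orientation: [-89.9, 0.2, -40.6]
ft_force: [0.9, -0.6, 0.4]
grip_width: 0.085
```

```bash
python3 plan.py .46 -.16 .25 0
```

```text
n 7 t 0.6 pos [ 0.3113 -0.4071  0.2383] [-89.89   0.23 -40.56] F [ 0.9 -0.6  0.4] w 0.085
[-0.0068, -0.0016, 0.0406, -0.0005, -0.1011, -0.0004, 0.085]
[-0.0027, -0.0016, 0.0411, -0.0005, -0.1011, -0.0004, 0.085]
[0.0015, -0.0016, 0.0412, -0.0005, -0.1011, -0.0004, 0.085]
[0.0056, -0.0016, 0.0408, -0.0005, -0.1011, -0.0004, 0.085]
[0.0097, -0.0016, 0.04, -0.0005, -0.1011, -0.0004, 0.085]
```

Request:
apply_moves(
  series=[
    [[-0.007,-0.002,0.041,0,-0.101,0,0.085],[-0.003,-0.002,0.041,0,-0.101,0,0.085],[0.0015,-0.002,0.041,0,-0.101,0,0.085],[0.006,-0.002,0.041,0,-0.101,0,0.085]],
  ],
)

```text
time_s: 1.0
eef_pos: [0.3974, -0.2584, 0.2466]
orientation: [-89.8, 0.2, -16.5]
ft_force: [0.2, -0.7, -0.2]
grip_width: 0.085
```

```bash
cat > wshot.py <<'E'
import sys,cv2,numpy as np
from bench import robot
from scipy.spatial.transform import Rotation as Ro
n=sys.argv[1]
s=robot.state();d=robot.snapshot("wrist")
Rw=Ro.from_euler('xyz',s["orientation"],degrees=True).as_matrix();T=d["tool_from_camera"]
A=Rw@T[:3,:3];b=Rw@T[:3,3]+s["eef_pos"]   # world = A c + b
d2=dict(pixels=d["pixels"],range_z=d["range_z"],intrinsics=d["intrinsics"],R=A.T,t=-A.T@b)
np.savez(f"pics/{n}.npz",**d2);cv2.imwrite(f"pics/{n}.png",d["pixels"][:,:,::-1])
print(s["eef_pos"],s["orientation"],"cam",b.round(3),"look",A[:,2].round(3))
E
python3 wshot.py w1;python3 plan.py .48 -.055 .2 7.7
```

```text
[ 0.39742843 -0.25843762  0.24656191] [-89.75963766   0.2212723  -16.47634716] cam [ 0.419 -0.189  0.39 ] look [-0.085 -0.27  -0.959]
n 5 t 1.05 pos [ 0.3993 -0.2543  0.2469] [-89.68   0.2  -15.99] F [1.  3.8 0.4] w 0.0852
[0.0046, 0.0096, 0.0427, -0.0013, -0.0827, -0.0005, 0.085]
[0.0081, 0.0096, 0.0422, -0.0013, -0.0827, -0.0005, 0.085]
[0.0115, 0.0095, 0.0414, -0.0013, -0.0827, -0.0005, 0.085]
[0.0149, 0.0095, 0.0403, -0.0013, -0.0827, -0.0005, 0.085]
[0.0182, 0.0094, 0.039, -0.0013, -0.0827, -0.0005, 0.085]
```

View pics/w1.png

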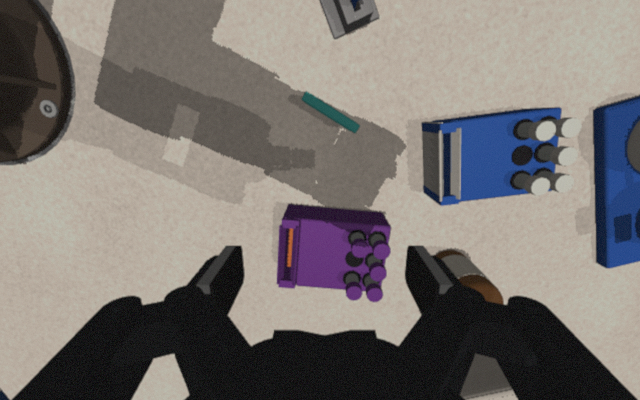

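The blue rack is in view at about (495,155), with its slot at column 450 or so. The stand is only partly visible at the top, and the purple rack sits under the gripper. I'll let the arm settle before taking a proper rack measurement.

Request:
apply_moves(
  series=[
    [[0.04,0,0,0,0,0,0.085],[0.02,0,0,0,0,0,0.085],[0,0,0,0,0,0,0.085]],
  ],
)

```text
time_s: 1.35
eef_pos: [0.4596, -0.2676, 0.2468]
orientation: [-89.7, 0.2, -15.6]
ft_force: [-0.1, 0.5, -0.2]
grip_width: 0.0852
```

```bash
python3 wshot.py w2; python3 - <<'E'
from h import *
d=load("pics/w2.npz");cv2.imwrite("pics/w2c.png",cv2.resize(d["pixels"][60:260,340:600,::-1],None,fx=3,fy=3))
E
```

```text
[ 0.45962438 -0.2675615   0.24680409] [-89.66092179   0.23041101 -15.62987489] cam [ 0.48  -0.198  0.39 ] look [-0.08  -0.269 -0.96 ]
```

View pics/w2.png

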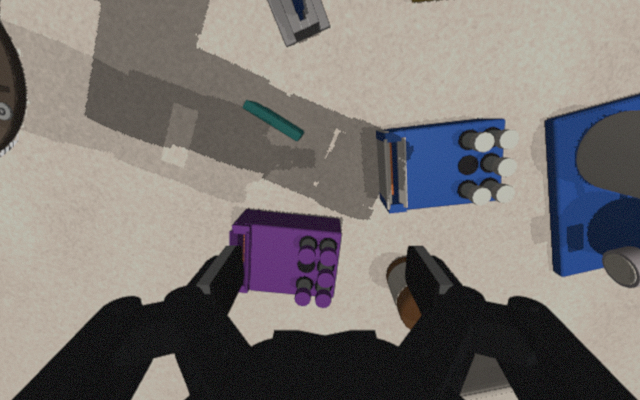

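The settled view shows the blue rack at columns 375–515, rows 118–212. Its slot runs through columns 385–405. I'll measure it with depth.

```bash
python3 - <<'E'
from h import *
d=load("pics/w2.npz");u,v,P=pts(d);H=hsv(d)[v,u].astype(int)
c=np.array([.542,-.284])
near=(u>365)&(u<530)&(v>105)&(v<225)
tab=(abs(P[:,2])<.012)&(u>500)&(v<110); print("table z",np.median(P[tab,2]))
b=near&(P[:,2]>.045)&(P[:,2]<.075)
print(b.sum(),"rect",rect(P[b]))
blue=near&(H[:,0]>105)&(H[:,0]<125)&(H[:,1]>150)&(P[:,2]>.05)&(P[:,2]<.07)
print("blue top",np.percentile(P[blue,2],[5,50,95]),rect(P[blue]))
r=rect(P[b]);box=cv2.boxPoints(r);print(box.round(1))
for yaw in (-8.5,-9.2,-10):
    a=np.radians(yaw);ex=np.array([np.cos(a),np.sin(a)]);ey=np.array([-ex[1],ex[0]])
    q=(P[:,:2]-c)
    X=q@ex*1000;Y=q@ey*1000
    s=near&(P[:,2]>.045)&(P[:,2]<.063);print(yaw,"blue Y",np.percentile(Y[blue],[0,1,99,100]).round(1))
# profile of height vs X for |Y|<25
    if yaw==-9.2:
        for x in range(-24,40,2):
            k=near&(abs(Y)<28)&(X>=x)&(X<x+2)
            if k.sum(): print(x,k.sum(),np.percentile(P[k,2]*1000,[5,50,95]).round(1),np.median(H[k],0))
E
```

```text
table z -0.00022730054848652686
8166 rect ((601.1197509765625, -292.35784912109375), (100.3505630493164, 142.7307586669922), 80.730712890625)
blue top [0.05657025 0.05793798 0.06018041] ((600.9805908203125, -291.43341064453125), (98.5650634765625, 137.66033935546875), 80.96065521240234)
[[ 522.6 -330.4]
 [ 663.5 -353.4]
 [ 679.6 -254.3]
 [ 538.8 -231.3]]
-8.5 blue Y [-48.1 -46.5  50.1  51.1]
-9.2 blue Y [-47.2 -45.9  50.8  51.3]
-24 54 [-1.4 -0.1  1.3] [15. 32. 95.]
-22 52 [-1.5  0.2  1.4] [16. 32. 94.]
-20 61 [-1.2 -0.1  1.3] [16. 31. 94.]
-18 51 [-1.3  0.   1.1] [16. 32. 94.]
-16 58 [-0.9 -0.   1.2] [16. 33. 94.]
-14 55 [-1.  -0.1  1. ] [16. 33. 94.]
-12 123 [-1.1 66.5 68.7] [ 17.  26. 100.]
-10 397 [ 0.1 30.7 67.3] [18. 24. 70.]
-8 51 [61.6 63.8 65. ] [ 19.  23. 101.]
-6 50 [58.1 59.9 61.4] [ 12.  55. 102.]
-4 7 [57.4 57.8 58. ] [ 11. 119. 102.]
0 22 [33.3 33.9 34.9] [ 11. 147. 101.]
2 56 [32.8 34.3 35.4] [  8.5 148.   88. ]
4 286 [28.7 45.9 59. ] [111. 132.  53.]
6 106 [58.3 60.8 63.2] [18. 25. 88.]
8 118 [62.3 64.1 66.4] [18.  24.5 89. ]
10 94 [65.3 67.2 68.8] [ 18.  23. 133.]
12 33 [65.9 67.3 67.9] [113.  51. 148.]
14 23 [57.  58.  59.4] [111. 117. 147.]
16 74 [56.8 58.1 59.1] [110.  171.  147.5]
18 71 [56.8 57.9 59. ] [110. 172. 148.]
20 72 [56.8 58.  59. ] [110. 172. 147.]
22 78 [57. 58. 59.] [110.  170.5 148. ]
24 77 [56.9 57.8 58.9] [110. 172. 148.]
26 74 [56.9 58.1 59.3] [110. 172. 148.]
28 74 [56.9 58.  58.9] [110. 171. 149.]
30 79 [56.9 58.  59.1] [110. 172. 148.]
32 68 [56.9 57.9 59.3] [110. 171. 149.]
34 80 [56.6 57.8 59.1] [110. 172. 148.]
36 79 [56.4 57.9 58.8] [110. 172. 148.]
38 76 [56.6 58.  59.3] [110.  171.5 149. ]
-10 blue Y [-46.8 -45.5  51.7  52.7]
```

View pics/w2c.png

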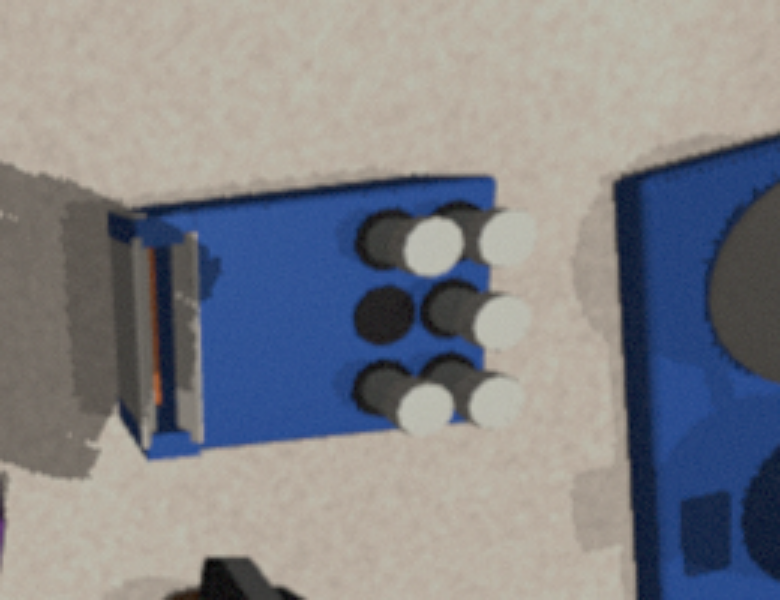

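Rack estimate: slot centre at (0.5433,-0.2825), yaw -9.2°. Next I'll move to the holder.

```bash
python3 plan.py .475 -.11 .2 7.7
```

```text
n 4 t 1.4 pos [ 0.4586 -0.2673  0.2467] [-89.65   0.27 -15.65] F [-0.1 -0.4 -0.4] w 0.0849
[-0.0066, 0.0119, 0.0389, -0.0018, -0.1019, -0.0009, 0.085]
[-0.0026, 0.0119, 0.0394, -0.0018, -0.1019, -0.0009, 0.085]
[0.0014, 0.0118, 0.0395, -0.0018, -0.1019, -0.0009, 0.085]
[0.0054, 0.0117, 0.0392, -0.0018, -0.1019, -0.0009, 0.085]
```

Request:
apply_moves(
  series=[
    [[-0.0066,0.012,0.039,-0.002,-0.102,-0.001,0.085],[-0.0026,0.012,0.039,-0.002,-0.102,-0.001,0.085],[0.0014,0.012,0.04,-0.002,-0.102,-0.001,0.085],[0.0054,0.012,0.039,-0.002,-0.102,-0.001,0.085],[0,0,0,0,0,0,0.085]],
  ],
)

```text
time_s: 1.9
eef_pos: [0.4695, -0.1065, 0.1969]
orientation: [-90.0, 0.1, 8.3]
ft_force: [-0.8, -0.3, 0.1]
grip_width: 0.0851
```

```bash
python3 wshot.py w3; python3 - <<'E'
from h import *
d=load("pics/w3.npz");u,v,P=pts(d);H=hsv(d)[v,u].astype(int)
blue=(H[:,0]>105)&(H[:,0]<125)&(H[:,1]>130)&(P[:,2]>.05)&(P[:,2]<.11)&(P[:,0]>.43)&(P[:,0]<.53)&(P[:,1]>-.12)&(P[:,1]<.05)
print(blue.sum(),u[blue].mean(),v[blue].mean(),np.percentile(P[blue,2],[1,50,99]))
top=blue&(P[:,2]>.093);Q=P[top];print(top.sum(),Q.mean(0).round(4),np.percentile(Q,[1,99],axis=0).round(4),rect(Q))
st=(P[:,2]>.037)&(P[:,2]<.047)&(P[:,0]>.40)&(P[:,0]<.55)&(P[:,1]>-.13)&(P[:,1]<.12)&(H[:,1]<100)
print("stand",st.sum(),rect(P[st]))
E
```

```text
[ 0.46951196 -0.10650831  0.19686483] [-90.04006908   0.12389378   8.30459613] cam [ 0.46  -0.034  0.34 ] look [ 0.039 -0.284 -0.958]
800 343.46875 140.715 [0.09494777 0.09700628 0.09870654]
796 [ 0.4786 -0.0536  0.097 ] [[ 0.4716 -0.0862  0.0952]
 [ 0.4858 -0.0235  0.0987]] ((478.8025207519531, -54.67708206176758), (9.108521461486816, 64.68822479248047), 6.682864665985107)
stand 3306 ((474.4961853027344, -15.54052734375), (31.10752296447754, 170.79379272460938), 6.9117560386657715)
```

View pics/w3.png

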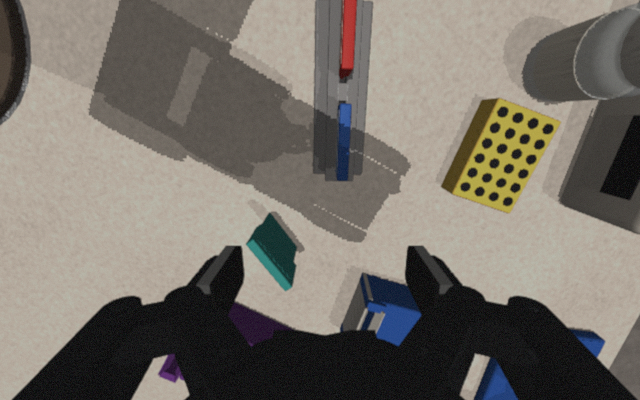

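The blue holder shows at pixel (343,141): world (0.4788,-0.0547), yaw about 6.8°. I'll move above it.

```bash
python3 plan.py .4788 -.0547 .15 6.8 0.03
```

```text
n 3 t 1.95 pos [ 0.47   -0.1082  0.1976] [-9.01e+01  6.00e-02  8.12e+00] F [ 0.4 -0.4  0.4] w 0.0848
[0.0054, 0.0158, 0.0173, 0.0006, 0.0077, -0.0004, 0.085]
[0.0053, 0.0158, 0.0173, 0.0006, 0.0077, -0.0004, 0.085]
[0.0052, 0.0158, 0.0173, 0.0006, 0.0077, -0.0004, 0.085]
```

Request:
apply_moves(
  series=[
    [[0.0054,0.016,0.0173,0,0.008,0,0.085],[0.0053,0.016,0.0173,0,0.008,0,0.085],[0.0052,0.016,0.0173,0,0.008,0,0.085],[0,0,0,0,0,0,0.085]],
  ],
)

```text
time_s: 2.35
eef_pos: [0.478, -0.0577, 0.1499]
orientation: [-90.2, -0.1, 6.2]
ft_force: [-0.3, 0.2, 0.1]
grip_width: 0.085
```

```bash
python3 plan.py .4788 -.0547 .0565 6.8 0.024; python3 wshot.py w4;python3 - <<'E'
from h import *
d=load("pics/w4.npz");u,v,P=pts(d);H=hsv(d)[v,u].astype(int)
blue=(H[:,0]>105)&(H[:,0]<125)&(H[:,1]>130)&(P[:,2]>.093)&(P[:,2]<.11)&(P[:,0]>.43)&(P[:,0]<.53)&(P[:,1]>-.12)&(P[:,1]<.05)
Q=P[blue];print(len(Q),rect(Q),np.percentile(Q,[1,99],axis=0).round(4))
E
```

```text
n 4 t 2.35 pos [ 0.478  -0.0577  0.1499] [-90.22  -0.1    6.16] F [-0.3  0.2  0.1] w 0.085
[0.0002, 0.0234, 0.0008, 0.001, -0.0028, 0.0004, 0.085]
[0.0003, 0.0234, 0.0008, 0.001, -0.0028, 0.0004, 0.085]
[0.0003, 0.0234, 0.0008, 0.001, -0.0028, 0.0004, 0.085]
[0.0003, 0.0234, 0.0007, 0.001, -0.0028, 0.0004, 0.085]
[ 0.47797315 -0.05769723  0.14991096] [-90.22296241  -0.10121816   6.15729456] cam [0.47  0.015 0.293] look [ 0.032 -0.288 -0.957]
987 ((478.6728210449219, -54.56829071044922), (9.102012634277344, 65.44233703613281), 6.5947651863098145) [[ 0.4716 -0.0857  0.0951]
 [ 0.4859 -0.0225  0.0986]]
```

View pics/w4.png

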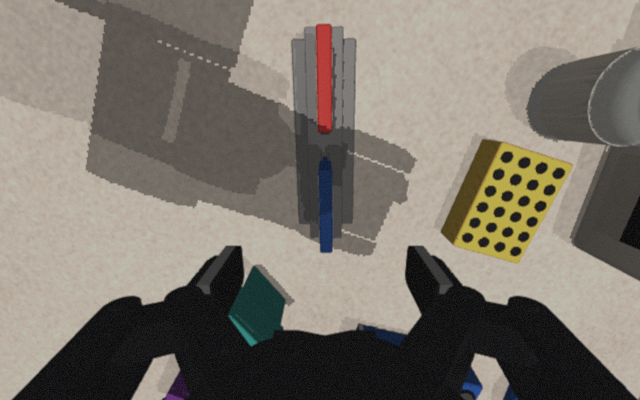

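The measurement is consistent, with the holder at column 326 midway between the fingers. I'll descend and close.

Request:
apply_moves(
  series=[
    [[0.0003,0.0234,0.0008,0.001,-0.003,0,0.085],[0.0003,0.0234,0.0008,0.001,-0.003,0,0.085],[0.0003,0.0234,0.0008,0.001,-0.003,0,0.085],[0.0003,0.0234,0.0008,0.001,-0.003,0,0.085],[0,0,0,0,0,0,0.085]],
  ],
)

```text
time_s: 2.9
eef_pos: [0.482, -0.0634, 0.0598]
orientation: [-90.3, -0.7, 6.4]
ft_force: [-0.0, -0.2, -0.3]
grip_width: 0.0851
```

```bash
python3 plan.py .4788 -.0547 .0565 6.7; python3 wshot.py w5
```

```text
n 1 t 2.9 pos [ 0.482  -0.0634  0.0598] [-90.27  -0.68   6.44] F [-0.  -0.2 -0.3] w 0.0851
[-0.0022, 0.0032, 0.0091, 0.0048, -0.0045, 0.0119, 0.085]
[ 0.48196726 -0.06344609  0.05977379] [-90.27470118  -0.67999911   6.44454122] cam [0.473 0.009 0.202] look [ 0.043 -0.288 -0.957]
```

View pics/w5.png

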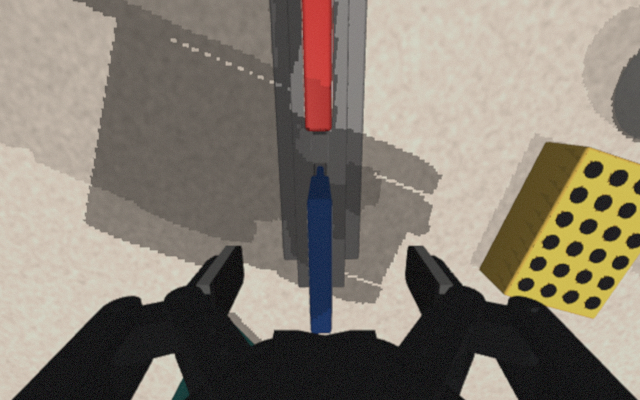

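The fingers straddle the holder, but the pose drifted about 9 mm in y and 0.7° in pitch. I'll correct that before closing.

Request:
apply_moves(
  series=[
    [[-0.0022,0.003,0.009,0.005,-0.0045,0.012,0.085],[0,0,0,0,0,0,0.085]],
  ],
)

```text
time_s: 3.15
eef_pos: [0.48, -0.0559, 0.0602]
orientation: [-90.1, -0.2, 6.6]
ft_force: [-0.2, 0.0, 0.2]
grip_width: 0.085
```

```bash
python3 plan.py .4788 -.0547 .0565 6.7
```

```text
n 1 t 3.15 pos [ 0.48   -0.0559  0.0602] [-90.07  -0.18   6.59] F [-0.2  0.   0.2] w 0.085
[-0.001, 0.0037, 0.0013, 0.0013, -0.002, 0.0032, 0.085]
```

Request:
apply_moves(
  series=[
    [[-0.001,0.0035,0.0013,0.001,-0.002,0.003,0.085],[0,0,0,0,0,0,0.04],[0,0,0,0,0,0,0.02]],
  ],
  newtons=60,
)

```text
time_s: 3.45
eef_pos: [0.4796, -0.0547, 0.0586]
orientation: [-90.1, -0.2, 6.7]
ft_force: [0.3, 0.3, -0.1]
grip_width: 0.0583
```

```bash
python3 plan.py .4788 -.0547 .0565 6.7
```

```text
n 1 t 3.45 pos [ 0.4796 -0.0547  0.0586] [-90.09  -0.19   6.75] F [ 0.3  0.3 -0.1] w 0.0583
[-0.0008, 0.0021, 0.0001, 0.0015, 0.0008, 0.0033, 0.085]
```

Request:
apply_moves(
  series=[
    [[-0.0008,0.002,0,0.0015,0,0.003,0.02],[0,0,0,0,0,0,0.0],[0,0,0,0,0,0,0.0],[0,0,0,0,0,0,0.0],[0,0,0,0,0,0,0.0]],
  ],
)

```text
time_s: 3.95
eef_pos: [0.4788, -0.0547, 0.0568]
orientation: [-90.0, -0.0, 6.8]
ft_force: [-0.1, 0.5, 1.3]
grip_width: 0.0095
```

```bash
python3 plan.py .4788 -.0547 .16 6.7
```

```text
n 3 t 3.95 pos [ 0.4788 -0.0547  0.0568] [-9.00e+01 -2.00e-02  6.77e+00] F [-0.1  0.5  1.3] w 0.0095
[-0.0, -0.0344, 0.0, 0.0, 0.0004, 0.0001, 0.085]
[-0.0, -0.0344, 0.0, 0.0, 0.0004, 0.0001, 0.085]
[-0.0, -0.0344, 0.0, 0.0, 0.0004, 0.0001, 0.085]
```

The holder is gripped at 9.5 mm with no side force. Next I'll lift it.

Request:
apply_moves(
  series=[
    [[0,-0.015,0,0,0,0,0],[0,-0.025,0,0,0,0,0],[0,-0.03,0,0,0,0,0],[0,-0.03,0,0,0,0,0]],
  ],
)

```text
time_s: 4.35
eef_pos: [0.4773, -0.0544, 0.1561]
orientation: [-89.8, 0.4, 6.8]
ft_force: [0.1, 0.5, 0.2]
grip_width: 0.0088
```

```bash
python3 wshot.py w6; python3 plan.py .5433 -.2825 .16 -9.2 0.04
```

```text
[ 0.47731034 -0.05444731  0.15610848] [-89.82857693   0.41976816   6.75328529] cam [0.47  0.018 0.299] look [ 0.026 -0.282 -0.959]
n 6 t 4.4 pos [ 0.4789 -0.0548  0.1603] [-89.95   0.1    6.76] F [1.2 0.  4.8] w 0.0092
[0.0062, 0.0, -0.039, -0.0001, 0.0464, -0.0003, 0.085]
[0.008, 0.0, -0.0386, -0.0001, 0.0464, -0.0003, 0.085]
[0.0098, 0.0, -0.0382, -0.0001, 0.0464, -0.0003, 0.085]
[0.0115, 0.0, -0.0377, -0.0001, 0.0464, -0.0003, 0.085]
[0.0133, 0.0, -0.0371, -0.0001, 0.0464, -0.0003, 0.085]
```

View pics/w6.png

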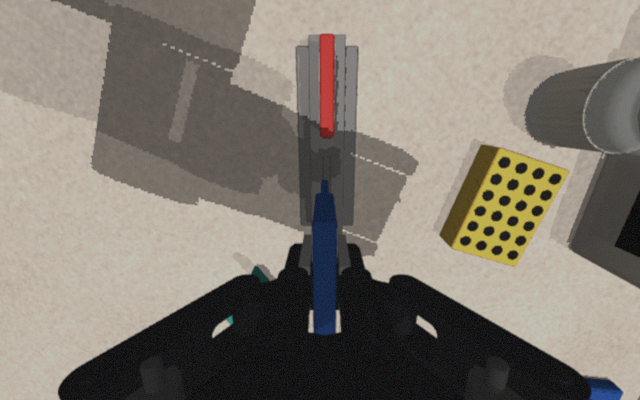

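The holder is lifted and upright in the fingers, at column 323. The red holder is undisturbed at (326,85). Now I'll go to the rack.

Request:
apply_moves(
  series=[
    [[0.006,0,-0.039,0,0.046,0,0],[0.008,0,-0.0386,0,0.046,0,0],[0.01,0,-0.038,0,0.046,0,0],[0.0115,0,-0.0377,0,0.046,0,0]],
  ],
)

```text
time_s: 4.8
eef_pos: [0.5229, -0.2074, 0.1627]
orientation: [-90.0, -0.1, -3.7]
ft_force: [0.8, 0.6, -0.1]
grip_width: 0.0093
```

```bash
python3 plan.py .5433 -.2825 .16 -9.2 0.035
```

```text
n 3 t 4.8 pos [ 0.5229 -0.2074  0.1627] [-90.01  -0.12  -3.74] F [ 0.8  0.6 -0.1] w 0.0093
[0.0084, 0.0009, -0.0245, 0.0, 0.0318, 0.0007, 0.085]
[0.0092, 0.0009, -0.0243, 0.0, 0.0318, 0.0007, 0.085]
[0.01, 0.0009, -0.024, 0.0, 0.0318, 0.0007, 0.085]
```

Request:
apply_moves(
  series=[
    [[0.0084,0.001,-0.0245,0,0.032,0,0],[0.0092,0.001,-0.0243,0,0.032,0,0],[0.01,0.001,-0.024,0,0.032,0,0],[0,0,0,0,0,0,0]],
  ],
)

```text
time_s: 5.2
eef_pos: [0.5439, -0.2904, 0.1577]
orientation: [-90.0, -0.1, -9.8]
ft_force: [-0.5, 0.7, -0.9]
grip_width: 0.0092
```

```bash
python3 plan.py .5433 -.2825 .16 -9.2 0.035;python3 wshot.py w7; python3 - <<'E'
from h import *
d=load("pics/w7.npz");u,v,P=pts(d);H=hsv(d)[v,u].astype(int)
b=(H[:,0]>105)&(H[:,0]<125)&(H[:,1]>130)&(P[:,2]>.185)&(P[:,2]<.22)&(abs(P[:,0]-.543)<.05)&(abs(P[:,1]+.28)<.06)
print("held",b.sum(),rect(P[b]),np.percentile(P[b],[2,50,98],axis=0).round(4))
a=np.radians(-9.2);ex=np.array([np.cos(a),np.sin(a)]);ey=np.array([-ex[1],ex[0]]);q=P[:,:2]-[.5433,-.2825];X=q@ex*1000;Y=q@ey*1000
for x in range(-24,24,2):
    k=(P[:,2]<.08)&(abs(Y)<48)&(X>=x)&(X<x+2)&(P[:,2]>.01)
    if k.sum(): print(x,k.sum(),np.percentile(P[k,2]*1000,[5,50,95]).round(1),np.percentile(Y[k],[1,99]).round(1),np.median(H[k],0))
E
```

```text
n 1 t 5.2 pos [ 0.5439 -0.2904  0.1577] [-90.02  -0.12  -9.81] F [-0.5  0.7 -0.9] w 0.0092
[-0.002, -0.0023, 0.0077, 0.0003, -0.0106, 0.0021, 0.085]
[ 0.54394497 -0.29044527  0.15770504] [-90.01923806  -0.12176412  -9.80703302] cam [ 0.557 -0.219  0.301] look [-0.048 -0.283 -0.958]
held 2759 ((544.4262084960938, -285.2403869628906), (55.620426177978516, 12.446396827697754), 79.5923080444336) [[ 0.5382 -0.3099  0.1884]
 [ 0.546  -0.28    0.1979]
 [ 0.5535 -0.2581  0.199 ]]
-14 69 [66.3 67.3 68.4] [-36.  40.] [ 18.  26. 119.]
-12 204 [66.1 67.7 69. ] [-37.   40.5] [ 19.   25.  111.5]
-10 220 [63.  65.  66.9] [-35.9  47.5] [ 20.  24. 106.]
-8 171 [59.5 62.  64.6] [-20.   47.1] [ 20.  25. 115.]
-6 148 [16.3 58.2 64.5] [-8.6 46.8] [ 20.  25. 101.]
-4 103 [33.2 34.7 65. ] [-7.3 47.6] [ 11. 171. 127.]
-2 99 [32.9 34.5 64.8] [-6.8 47.6] [ 11. 174. 126.]
0 98 [33.3 34.6 65. ] [ 5.8 47.6] [ 12.  168.5 126. ]
2 45 [33.4 63.  65.2] [ 6.4 47.6] [109. 159. 118.]
4 91 [58.4 60.  65. ] [10.3 47.5] [ 30.  23. 106.]
6 151 [60.7 63.5 65. ] [ 0.2 47.5] [ 20.  25. 110.]
8 112 [63.8 66.  67.7] [ 0.9 47.5] [ 20.   25.  108.5]
10 119 [64.1 67.7 69.1] [-3.7 47.3] [ 19.  23. 114.]
12 175 [54.9 56.8 58.3] [-22.3  47.4] [110. 160.  99.]
14 231 [56.8 58.  59.3] [-39.9  47.5] [110. 169. 115.]
16 217 [56.9 58.2 59.2] [-41.7  46.9] [110. 169. 116.]
18 213 [57.1 58.2 59.2] [-41.4  47.6] [110. 169. 116.]
20 216 [57.  58.1 59.1] [-41.3  46.9] [110. 169. 116.]
22 222 [56.8 58.1 59.1] [-46.1  47. ] [110. 168. 116.]
```

View pics/w7.png

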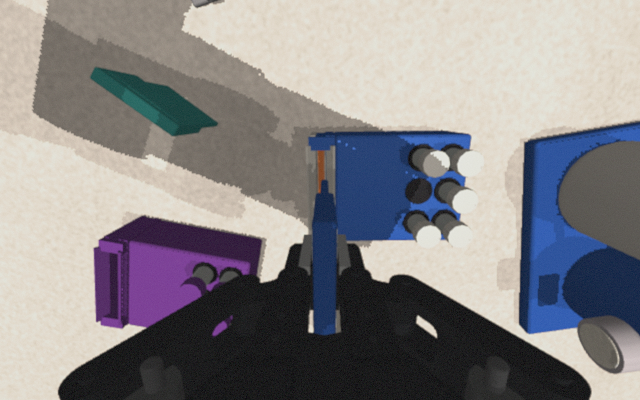

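The pose overshot about 8 mm in -y and was possibly still settling. The orange clip shows at (321,165), just ahead of the held tongue. I'll correct and measure again.

Request:
apply_moves(
  series=[
    [[-0.002,-0.002,0.0077,0,-0.0106,0.002,0],[0,0,0,0,0,0,0],[0,0,0,0,0,0,0]],
  ],
)

```text
time_s: 5.55
eef_pos: [0.542, -0.278, 0.1593]
orientation: [-89.9, 0.1, -8.9]
ft_force: [-0.4, 0.4, -1.0]
grip_width: 0.0094
```

```bash
cat > meas.py <<'E'
import sys
from h import *
d=load(f"pics/{sys.argv[1]}.npz");u,v,P=pts(d);H=hsv(d)[v,u].astype(int)
a=np.radians(-9.2);ex=np.array([np.cos(a),np.sin(a)]);ey=np.array([-ex[1],ex[0]]);q=P[:,:2]-[.5433,-.2825];X=q@ex*1000;Y=q@ey*1000;Z=P[:,2]*1000
bl=(H[:,0]>105)&(H[:,0]<125)&(H[:,1]>130)
near=(abs(X)<25)&(abs(Y)<60)
top=bl&near&(Z>Z[bl&near].max()-3.5)
zt=np.percentile(Z[bl&near],99);top=bl&near&(abs(Z-zt)<3)
print("held top z",zt,"X mid",np.percentile(X[top],[1,50,99]).round(1),"Y",np.percentile(Y[top],[.5,99.5]).round(1), rect(P[top]))
for nm,lo,hi in(("L",-14,-3),("R",3,14)):
    k=(X>lo)&(X<hi)&(Y>5)&(Y<36)&(Z>59.5)&(Z<66.5)
    if k.sum()>20:
        p=np.polyfit(Z[k],X[k],1);print(nm,k.sum(),"x@63",np.polyval(p,63).round(2),"slope",p[0].round(2))
k=bl&(X>16)&(X<70)&(Z>54)&(Z<62)&(abs(Y)<60);print("body Y",np.percentile(Y[k],[.2,99.8]).round(1))
k=(X>-20)&(X<14)&(Z>62)&(Z<66)&(Y>38)&(Y<60);print("cheek Y",np.percentile(Y[k],[1,99.5]).round(1),"X",np.percentile(X[k],[1,99]).round(1))
E
python3 plan.py .5433 -.2825 .16 -9.2;python3 wshot.py w8;python3 meas.py w8; echo w2; python3 meas.py w2; echo w7; python3 meas.py w7
```

```text
n 1 t 5.55 pos [ 0.542  -0.278   0.1593] [-89.92   0.15  -8.93] F [-0.4  0.4 -1. ] w 0.0094
[0.002, -0.0007, -0.0043, -0.0013, 0.0048, -0.0026, 0.085]
[ 0.54201777 -0.27795194  0.15933508] [-89.9235994    0.14805255  -8.92728689] cam [ 0.554 -0.206  0.302] look [-0.048 -0.281 -0.958]
held top z 200.8925693333322 X mid [-6.1 -1.5  3.2] Y [-16.6  36.8] ((543.5722045898438, -272.4770812988281), (54.594520568847656, 9.84153938293457), 80.77494812011719)
L 143 x@63 -7.83 slope -0.69
R 165 x@63 7.2 slope 0.65
body Y [-48.2  49.1]
cheek Y [38.4 48.1] X [-10.   11.4]
w2
held top z 65.6685213234852 X mid [-10.3  -0.2  11. ] Y [-49.2  48.3] ((543.81201171875, -282.9478759765625), (97.77520751953125, 21.875560760498047), 81.08946228027344)
L 62 x@63 -7.97 slope -0.67
R 135 x@63 7.29 slope 0.63
body Y [-48.9  49.4]
cheek Y [38.2 48.5] X [-10.5  11.2]
w7
held top z 199.2466404344567 X mid [-2.3  2.4  7. ] Y [-28.7  24.7] ((545.2842407226562, -285.50482177734375), (55.41008377075195, 9.787973403930664), 79.60076141357422)
L 184 x@63 -7.92 slope -0.66
R 171 x@63 7.13 slope 0.56
body Y [-49.   49.2]
cheek Y [38.4 48.2] X [-9.8 11.2]
```

The rack measurement is stable across three views: slot centre about -0.3 mm in X and 0 in Y in my frame. The holder sits +0.5 mm in X and -0.5 mm in Y from the TCP, with yaw -0.4°. So the TCP target is (0.5426,-0.2819), yaw -8.8°.

Request:
apply_moves(
  series=[
    [[0.001,0.012,-0.004,-0.001,0,-0.0025,0],[0,0.012,0,0,0,0,0],[0,0,0,0,0,0,0],[0,0,0,0,0,0,0]],
  ],
)

```text
time_s: 6.0
eef_pos: [0.5423, -0.2814, 0.133]
orientation: [-90.0, 0.0, -8.8]
ft_force: [0.3, -0.8, 0.1]
grip_width: 0.0096
```

```bash
python3 plan.py .5426 -.2819 .128 -8.8; python3 plan.py .5426 -.2819 .128 -8.8
```

```text
n 1 t 6.0 pos [ 0.5423 -0.2814  0.133 ] [-8.997e+01  1.000e-02 -8.850e+00] F [ 0.3 -0.8  0.1] w 0.0096
[0.0004, 0.005, -0.0005, -0.0005, -0.0009, -0.0002, 0.085]
n 1 t 6.0 pos [ 0.5423 -0.2814  0.133 ] [-8.997e+01  1.000e-02 -8.850e+00] F [ 0.3 -0.8  0.1] w 0.0096
[0.0004, 0.005, -0.0005, -0.0005, -0.0009, -0.0002, 0.085]
```

Aligned. I'll descend into the slot in small steps, watching the force.

Request:
apply_moves(
  series=[
    [[0.0004,0.01,-0.0005,0,0,0,0],[0,0.01,0,0,0,0,0],[0,0.008,0,0,0,0,0],[0,0,0,0,0,0,0]],
  ],
)

```text
time_s: 6.4
eef_pos: [0.5425, -0.282, 0.1021]
orientation: [-90.0, 0.0, -8.9]
ft_force: [-0.4, 0.4, -0.2]
grip_width: 0.0093
```

```bash
python3 plan.py .5426 -.2819 .09 -8.8;python3 wshot.py w9;python3 meas.py w9
```

```text
n 1 t 6.4 pos [ 0.5425 -0.282   0.1021] [-8.996e+01  4.000e-02 -8.860e+00] F [-0.4  0.4 -0.2] w 0.0093
[0.0001, 0.0121, 0.0001, -0.0007, -0.001, -0.0007, 0.085]
[ 0.54251942 -0.28198005  0.1021465 ] [-8.99612979e+01  3.82860366e-02 -8.85964634e+00] cam [ 0.554 -0.21   0.245] look [-0.045 -0.282 -0.958]
held top z 143.92051938776348 X mid [-5.1 -0.4  4.4] Y [-20.8  32.9] ((553.9359130859375, -278.3837585449219), (55.184959411621094, 30.058401107788086), 80.55473327636719)
L 226 x@63 -7.87 slope -0.62
R 235 x@63 7.12 slope 0.63
body Y [-47.4  49.1]
cheek Y [38.3 48.2] X [-10.1  11.5]
```

View pics/w9.png

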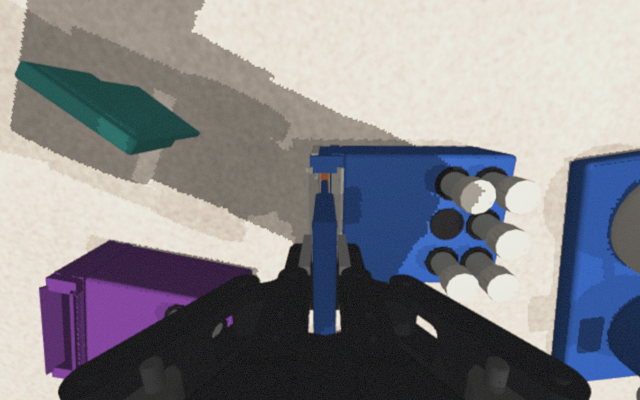

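The tongue is in the slot (foot at about 51 mm), centred to within 0.1 mm and without force. I'll continue down to the clip.

Request:
apply_moves(
  series=[
    [[0,0.008,0,0,0,0,0],[0,0.007,0,0,0,0,0],[0,0,0,0,0,0,0]],
  ],
)

```text
time_s: 6.75
eef_pos: [0.5429, -0.2822, 0.0868]
orientation: [-90.0, -0.0, -8.9]
ft_force: [1.1, 0.1, -0.6]
grip_width: 0.0095
```

```bash
python3 plan.py .5426 -.2819 .08 -8.8
```

```text
n 1 t 6.75 pos [ 0.5429 -0.2822  0.0868] [-9.00e+01 -4.00e-02 -8.86e+00] F [ 1.1  0.1 -0.6] w 0.0095
[-0.0004, 0.0068, 0.0003, -0.0001, -0.0011, 0.0007, 0.085]
```

Request:
apply_moves(
  series=[
    [[-0.0003,0.003,0.0003,0,0,0,0],[0,0.003,0,0,0,0,0]],
  ],
)

```text
time_s: 6.95
eef_pos: [0.543, -0.2822, 0.0811]
orientation: [-90.0, -0.1, -8.9]
ft_force: [-1.0, 1.3, 5.0]
grip_width: 0.0097
```

Request:
apply_moves(
  series=[
    [[0,0.002,0,0,0,0,0],[0,0,0,0,0,0,0]],
  ],
)

```text
time_s: 7.15
eef_pos: [0.5431, -0.2822, 0.0795]
orientation: [-90.0, -0.1, -8.9]
ft_force: [-1.2, 0.7, 5.6]
grip_width: 0.0089
```

Request:
apply_moves(
  series=[
    [[0,0.002,0,0,0,0,0],[0,0.001,0,0,0,0,0]],
  ],
)

```text
time_s: 7.35
eef_pos: [0.5431, -0.2822, 0.0774]
orientation: [-90.1, -0.2, -8.9]
ft_force: [-1.5, 0.3, 7.0]
grip_width: 0.0093
```

Request:
apply_moves(
  series=[
    [[0,0.001,0,0,0,0,0],[0,0,0,0,0,0,0]],
  ],
)

```text
time_s: 7.55
eef_pos: [0.5431, -0.2822, 0.0774]
orientation: [-90.1, -0.2, -8.9]
ft_force: [-2.1, 1.1, 6.7]
grip_width: 0.0092
```

Request:
apply_moves(
  series=[
    [[0,0.002,0,0,0,0,0],[0,0.002,0,0,0,0,0]],
  ],
)

```text
time_s: 7.75
eef_pos: [0.5433, -0.2823, 0.0766]
orientation: [-90.1, -0.3, -8.8]
ft_force: [-7.4, 5.5, 30.6]
grip_width: 0.0097
```

Request:
apply_moves(
  series=[
    [[0,0.002,0,0,0,0.001,0],[0,0.002,0,0,0,0.001,0]],
  ],
)

```text
time_s: 7.95
eef_pos: [0.5432, -0.2822, 0.0767]
orientation: [-90.2, -0.3, -8.8]
ft_force: [-6.3, 3.6, 21.2]
grip_width: 0.009
```

It hit the hard stop at 21–30 N. I'll back the push off to a safer level and see how it holds.

Request:
apply_moves(
  series=[
    [[0,0.0013,0,0,0,0,0],[0,0.0013,0,0,0,0,0]],
  ],
)

```text
time_s: 8.15
eef_pos: [0.5431, -0.2821, 0.0768]
orientation: [-90.2, -0.3, -8.8]
ft_force: [-4.4, 1.6, 12.8]
grip_width: 0.0093
```

```bash
python3 wshot.py w10; python3 plan.py .5432 -.2822 .0766 -8.8; python3 - <<'E'
from bench import robot
import cv2
for i in range(4):
    d=robot.snapshot("scene");s=robot.state();print(s["time_s"],s["ft_force"].round(1),s["eef_pos"].round(4),s["orientation"].round(2))
cv2.imwrite("pics/scene1.png",cv2.resize(d["pixels"][150:340,140:440,::-1],None,fx=2.6,fy=2.6))
E
```

```text
[ 0.54307407 -0.28208757  0.07677677] [-90.20653984  -0.30874781  -8.83005466] cam [ 0.554 -0.209  0.219] look [-0.04  -0.287 -0.957]
n 1 t 8.2 pos [ 0.5431 -0.2821  0.0768] [-90.21  -0.31  -8.83] F [-3.7  1.6 14.1] w 0.0092
[0.0001, 0.0002, -0.0001, 0.0036, -0.0005, 0.0054, 0.085]
8.25 [-4.3  1.8 14.5] [ 0.5431 -0.2821  0.0768] [-90.21  -0.31  -8.83]
8.3 [-3.8  1.2 14.2] [ 0.5431 -0.2821  0.0768] [-90.21  -0.31  -8.83]
8.35 [-3.9  2.5 15.1] [ 0.5431 -0.2821  0.0768] [-90.21  -0.31  -8.83]
8.4 [-4.  2. 14.] [ 0.5431 -0.2821  0.0768] [-90.2   -0.31  -8.83]
```

View pics/scene1.png

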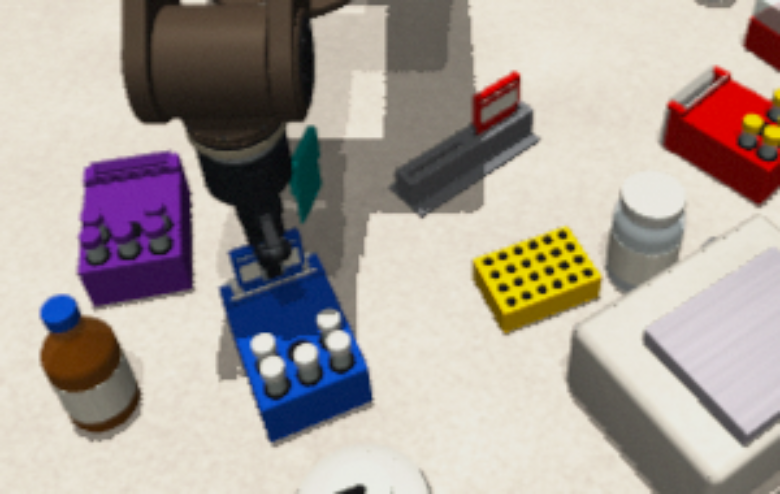

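View pics/w10.png

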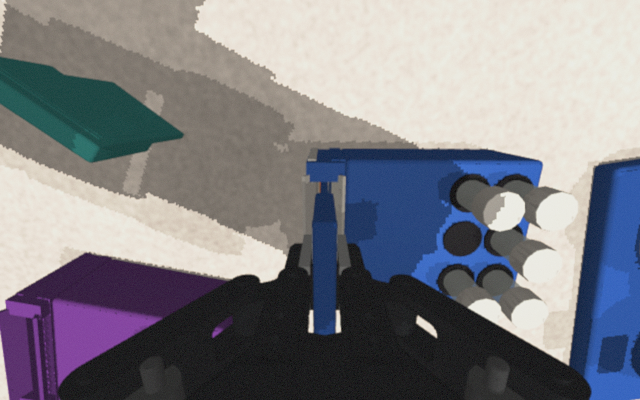

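The holder sits behind the white lip with its frame just above the flare, under a steady 14 N push. Before handing in, I'll check for slip: the frame top should be at 117 mm.

```bash
python3 - <<'E'
from h import *
d=load("pics/w10.npz");u,v,P=pts(d);H=hsv(d)[v,u].astype(int)
k=(u>314)&(u<336)&(v>235)&(v<325)&(H[:,0]>105)&(H[:,0]<125)&(H[:,1]>130)
print(k.sum(),np.percentile(P[k,2]*1000,[5,50,95]).round(1),rect(P[k]))
d=load("pics/w9.npz");u,v,P=pts(d);H=hsv(d)[v,u].astype(int)
k=(u>314)&(u<336)&(v>235)&(v<325)&(H[:,0]>105)&(H[:,0]<125)&(H[:,1]>130)
print("w9",np.percentile(P[k,2]*1000,[5,50,95]).round(1))
from bench import robot
print(robot.state()["ft_force"])
E
```

```text
1842 [116.1 117.1 117.9] ((544.5183715820312, -277.4093933105469), (44.18380355834961, 8.834293365478516), 80.77476501464844)
w9 [141.5 142.4 143.3]
[-3.9573075   2.00758151 13.97957766]
```

The frame top reads 117.1 mm against 117 mm expected when fully down, and there is no slip. Handing in.

```bash
python3 -c "
from bench import robot
print(robot.finish_job()); s=robot.state();print(s['time_s'],s['ft_force'],s['eef_pos'])"
```

```text
the job is handed in; nothing more can be done
None
the job is handed in; nothing more can be done
```

I took the blue label holder out of the grey stand, pushed its tongue behind the white lip of the blue rack, and pressed the clip down to its hard stop. I handed the job in at about 8.4 s with the gripper still holding it down. No verdict was reported.

- **Seating:** the frame top measured 117.1 mm, against 117 mm expected when fully down. That puts the foot at about 26 mm, with no slip in the fingers.
- **Alignment:** just before pressing, the tongue was centred in the slot to about 0.1 mm in x, and by estimate to about 0.5 mm in y. Tool tilt at the end was about 0.3°.
- **Force:** the push was a steady 14 N upward, plus about 4 N sideways. The highest reading I saw was about 32 N in total, when the holder met the hard stop. That is under 40 N, but I only read the force between moves.
- **Other things on the bench:** the red holder and the things near the rack and stand looked unmoved in the final scene picture. I judged this by eye, did not measure it, and that picture did not cover the tip box and beaker.
- **Disagreement:** the arm overshot its targets by up to 9 mm after some faster moves. I corrected this before the grasp and before the insertion.

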